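Pack the reagent bottles under the tray of the field case

TASK

Pack the three reagent bottles that stand to the right of the grey field case into it (not the ones at the far left end of the bench): swing its top tray up and back by the handle until it rests at its rear stop, then stand each bottle upright in the cup of the same colour as the band on its label (red, blue, green), and finally swing the tray back down over them until it is fully lowered. Leave the small red-capped vial and the yellow-lidded jar standing where they are.

Things in the scene. Friction and masses are not known exactly. Their poses are not given: they have to be found in the camera images.
- bottle_red: loose reagent bottle to the right of the case, with a red cap and a red band on its label, 78 mm tall; round body 40 mm in diameter up to 56 mm above its base, cap 34 mm in diameter above that. Origin: centre of its underside; z is its upright axis.
- bottle_blue: loose reagent bottle to the right of the case, with a blue cap and a blue band on its label, 55 mm tall; round body 30 mm in diameter up to 40 mm above its base, cap 26 mm in diameter above that. Origin: centre of its underside; z is its upright axis.
- bottle_green: loose reagent bottle to the right of the case, with a white cap (green ring on its top) and a green band on its label, 86 mm tall; round body 43 mm in diameter up to 61 mm above its base, cap 36 mm in diameter above that. Origin: centre of its underside; z is its upright axis.
- cup_red: fixed red square cup in the case's base, under the tray; its flat red tab sticks 40 mm out of the case's front and shows while the tray is down. 64 x 64 mm outside, 58 x 58 inside, walls 14 mm high, floor 3 mm thick. Origin: centre of its underside, 4 mm above the table; x to the back of the case (away from the tab), y along the row of cups (72 mm apart), z up.
- cup_blue: fixed blue square cup in the case's base, under the tray; its flat blue tab sticks 40 mm out of the case's front and shows while the tray is down. 64 x 64 mm outside, 58 x 58 inside, walls 14 mm high, floor 3 mm thick. Origin: centre of its underside, 4 mm above the table; x to the back of the case (away from the tab), y along the row of cups (72 mm apart), z up.
- cup_green: fixed green square cup in the case's base, under the tray; its flat green tab sticks 40 mm out of the case's front and shows while the tray is down. 64 x 64 mm outside, 58 x 58 inside, walls 14 mm high, floor 3 mm thick. Origin: centre of its underside, 4 mm above the table; x to the back of the case (away from the tab), y along the row of cups (72 mm apart), z up.
- tray_swing (a joint): angle q (rad) of the 115 mm links carrying the tray: 0 = lowered over the cups, 1.57 = fully back (hard stops). The tray stays level, never turns: at q the handle is 115*(sin(q-0.785)+0.707) mm to the back (+x of tray_handle; 163 at the rear stop) and 115*(cos(q-0.785)-0.707) mm higher (34 half way). Damped, some friction (3 N moves it); let go, it sinks to the nearer stop.
- tray_handle (a point): middle of the tray's black handle, a level round bar 12 mm thick, 100 mm long along its y axis (the row of cups), a post at each end; 153 mm above the table with the tray lowered or fully back. It is over the middle of the grey tray (90 mm in x, 232 mm in y, underside 106 mm above the table), whose walls and dividers end 28 mm below the bar's axis. x: to the back of the case; z up.
- vial_small: small loose glass vial with a red cap and no coloured band, 25 mm in diameter, 48 mm tall; a bystander. Origin: centre of its underside.
- jar_yellow: loose jar with a yellow lid, 52 mm in diameter, 66 mm tall; a bystander. Origin: centre of its underside.
Not all that is in view belongs to the job. There is more than one size of the cup_green; the job needs the larger.

How it is judged:
By the outcome, as a careful person would: the job done as asked, in the order asked, and still so for the second after the job is handed in, with the robot touching nothing.
It also fails if it takes over 134 s, if anything falls off the work surface, if the arm or the gripper's body presses on something with over 40 N, if the wrist force passes 120 N, or if a joint passes its speed limit or range.

ROBOT

A 6-joint arm with a two-finger parallel gripper is mounted at the origin on a cart in front of the work surface, level with it; the furniture and walls round the work are solid. World frame = base frame: x ahead of the robot, y to its left, z up, the work surface at z = 0. Lengths are in m, angles in rad, forces in N, time in s.
With the tool pointing down it reaches from about 0.375 to 0.9 m from the base axis. Payload 3.1 kg.
Tool frame: the origin (TCP) lies where the fingers leave the gripper's body, on its centre line; the fingertips stand manip.tip_reach ahead of it and the grasp point (between the pads) lies 54 mm ahead of it (manip.tip_reach is the distance from the TCP to the fingertips, in m); z points along the fingers, y is the direction in which the jaws open and shut (so a half turn about z gives the same grasp; the last joint's range is limited). The gripper opens to 85 mm and grips with 20 to 120 N. Pads are 22 mm wide; open, the fingers measure 114 mm over their backs; the gripper's body (76 mm by 85 mm) begins 54 mm behind the grasp point. The pads swing forward as they close: fully open they stand 13 mm farther back than shut.
Start: joints at [1.044, 0.527, 1.433, -0, 1.181, -0.178], TCP at [0.213, 0.588, 0.304] pointing down, gripper open.
Joint ranges: [-3.08, 3.08], [-0.75, 2.2], [0.22, 2.44], [-1.43, 4.57], [0, 2.65], [-2.85, 2.85]. Speed limits (rad/s): [2.79, 2.79, 3.14, 3.14, 3.14, 3.14].

INTERFACE

Orientations are given as a unit quaternion [x, y, z, w].
In Python, from station import manip, cams, order gives the robot as it stands. The module is installed in compiled form; this text tells all that it offers.
- The arm moves only by the tool drive_tool, never from a script. Its arguments are lists of equal length, an entry for each row: "linear": the shift along the tool's x, y, z in mm, a list of three; "rot": the turn, a rotation vector about the tool's x, y, z in degrees, a list of three; "hand": the finger opening in mm, from 0 to 85.4. A call has 1 to 20 rows; each row shifts and turns the pose as measured when the row begins, along the tool's axes as they then stand; what a row does not reach is not made up. A row lasts 1/12 s, in which the tool goes at most 41.7 mm and 7.16 degrees, less where a joint would pass 70% of its speed; a pose out of reach is approached as far as the arm can. A call with a gripper value outside its range is refused whole. The fingers move at their own pace and stop on an object; "force" is the grip in N (left out, the last holds). Time passes only in rows, so rows that do not move let the fingers close. It gives the time, the measured TCP pose, the force and the opening at its end, in the units of the state.
- manip.sense(): the state, without advancing time (a new reading comes with each control period).
- cams.snapshot(name): name is "scene" or "top" or "wrist"; returns the picture (400x640x3 uint8, red, green, blue); there is no depth.
- cams.camera_model(name): a dict with "vfov" (degrees; the focal length in pixels is half the picture's height over the tangent of half this angle, whatever the lens; pixels are square), "cx", "cy" (the principal point, pixels), "rvec" (rotation vector, rad) and "tvec" (3), from world to camera coordinates, as OpenCV has them. Camera axes: x right, y down, z forward; pixel columns grow to the right and rows downward; lengths in m; the calibration is good to about 2 mm. The wrist camera is an equidistant fisheye: a pixel r from the principal point sees the ray r / f radians off the axis. A picture is of the moment at which its call begins: read the wrist's pose just before it. camera_model takes no time and is no camera call; for the wrist camera it gives the pose at the moment of the call.
- order.sign_off(): hands the job in, once; it reports no verdict.
Trained networks look in the newest picture that a camera, given by its name, has taken for a name from the list of things; names that differ only in an ending like _2 or _b are one class to them, and where a whole thing is asked for, a point or a joint stands for the part that bears it (a point fixed in the world has none). Each returns a list of dicts, best first, with "score" (0 to 1); they miss things now and then, are a little off and sometimes report something else, mostly with a low value. They report only what shows in the picture. A call takes as long as a camera call. They do not tell look-alikes from the thing itself.
- cams.regions_of(label, camera): "pixels" (400x640 bool, what is visible of it) and "rect" ([left, top, right, bottom] in pixels, round what is visible of it).
- cams.spot_point(label, camera): "at" ([column, row] in pixels: a listed point, or the origin of a listed thing).
The state is a dict: "t": time; "q": joint angles; "qd": joint speeds; "tau": joint torques, N m; "tcp_pos": TCP position; "tool_rot": TCP orientation; "force": force on the tool from outside, world axes, zero at the start; "ft_torque": the same for the moment, N m; "finger_gap": opening from 0.0 (shut) to 1.0 (fully open).
Only numpy, scipy, OpenCV 4.12 (cv2) and the standard library are available. Lean on these libraries where they do the work, as an engineer would, in place of code of your own. Each camera call takes 0.05 s, during which the arm holds its last target. There are 200 camera calls.

## Working session

There is one attempt and no reset: what is moved stays moved. The work goes in short steps, Python scripts to look and compute and a tool call to move; the robot and the scene stay as the last step left them, time stands still between calls to the robot, and variables do not carry over. Pictures are saved under pics/ and viewed, about 12 in all and at most 16, crops included, and the job is handed in when it is done.

Besides the shell and the picture viewer there is one more tool, called after ">>>" in YAML: its name, and indented under it one key for each argument. drive_tool: Moves the arm, as the interface text tells. Its arguments: {"type":"object","properties":{"linear":{"type":"array","items":{"type":"array","items":{"type":"number"}}},"rot":{"type":"array","items":{"type":"array","items":{"type":"number"}}},"hand":{"type":"array","items":{"type":"number"}},"force":{"type":"number"}},"required":["linear","rot","hand"]}

```bash
mkdir -p pics; cat > h.py <<'E'
import numpy as np, cv2
from scipy.spatial.transform import Rotation as R
from station import manip, cams, order
def cam(n):
    m=cams.camera_model(n); f=200/np.tan(np.radians(m['vfov'])/2)
    return f,m['cx'],m['cy'],R.from_rotvec(np.ravel(m['rvec'])).as_matrix(),np.ravel(m['tvec'])
def ray(n,uv):
    f,cx,cy,Rm,t=cam(n); d=np.array([(uv[0]-cx)/f,(uv[1]-cy)/f])
    if n=='wrist':
        r=np.linalg.norm(d); v=np.array([*(d*np.sin(r)/max(r,1e-9)),np.cos(r)])
    else: v=np.array([*d,1.])
    return -Rm.T@t, Rm.T@v
def onz(n,uv,z):
    o,v=ray(n,uv); return o+v*(z-o[2])/v[2]
def proj(n,p):
    f,cx,cy,Rm,t=cam(n); c=Rm@np.array(p)+t
    if n=='wrist':
        a=np.arctan2(np.hypot(c[0],c[1]),c[2]); s=f*a/max(np.hypot(c[0],c[1]),1e-9); return cx+s*c[0],cy+s*c[1]
    return cx+f*c[0]/c[2],cy+f*c[1]/c[2]
def tri(a,b):
    o1,v1=ray(*a);o2,v2=ray(*b)
    A=np.stack([v1,-v2],1); s=np.linalg.lstsq(A,o2-o1,rcond=None)[0]
    p,q=o1+s[0]*v1,o2+s[1]*v2; return (p+q)/2,np.linalg.norm(p-q)
def snap(n,name=None):
    im=cams.snapshot(n)
    if name: cv2.imwrite('pics/'+name+'.png',im[:,:,::-1])
    return im
E
python3 - <<'E'
from h import *
np.set_printoptions(precision=3,suppress=True)
a=snap('scene','s0');b=snap('top','t0')
cv2.imwrite('pics/c0.png',np.vstack([a,b])[:,:,::-1])
print(manip.sense(),manip.tip_reach)
for n in('scene','top'):print(n,-cam(n)[3].T@cam(n)[4])
z=dict(bottle_red=0,bottle_blue=0,bottle_green=0,cup_red=.004,cup_blue=.004,cup_green=.004,tray_handle=.153,vial_small=0,jar_yellow=0)
for l in z:
  for n in('scene','top'):
    for d in cams.spot_point(l,n)[:3]:print(l,n,np.round(d['at']),round(d['score'],2),onz(n,d['at'],z[l]))
E
```

```text
{'t': 0.1, 'q': array([ 1.045,  0.528,  1.434,  0.   ,  1.181, -0.179]), 'qd': array([-0.002, -0.002, -0.001, -0.   ,  0.   , -0.001]), 'tau': array([ -0.001, -44.33 , -17.858,  -0.   ,   0.004,  -0.   ]), 'tcp_pos': array([0.213, 0.587, 0.303]), 'tool_rot': array([ 0.173,  0.985, -0.001, -0.   ]), 'force': array([ 0.007,  0.467, -0.456]), 'ft_torque': array([-0.013, -0.038, -0.012]), 'finger_gap': 1.0031752828043592} 0.0726
scene [ 0.223 -0.566  0.693]
top [ 0.368 -0.055  1.07 ]
bottle_red scene [346. 355.] 0.72 [ 0.422 -0.323  0.   ]
bottle_red top [416. 254.] 0.78 [ 0.424 -0.332  0.   ]
bottle_blue scene [380. 248.] 0.72 [ 0.627 -0.158  0.   ]
bottle_blue top [357. 188.] 0.47 [ 0.62  -0.164  0.   ]
bottle_green scene [424. 307.] 0.57 [ 0.61  -0.323  0.   ]
bottle_green top [408. 189.] 0.57 [ 0.618 -0.315  0.   ]
cup_red scene [264. 206.] 0.89 [0.457 0.099 0.004]
cup_blue scene [257. 189.] 0.74 [0.47  0.168 0.004]
cup_blue scene [260. 154.] 0.54 [0.539 0.302 0.004]
cup_green scene [278. 223.] 0.8 [0.464 0.03  0.004]
cup_green scene [340. 178.] 0.66 [0.681 0.088 0.004]
cup_green top [272. 165.] 0.78 [0.691 0.096 0.004]
tray_handle scene [260. 159.] 0.55 [0.465 0.098 0.153]
tray_handle top [261. 239.] 0.96 [0.451 0.098 0.153]
vial_small scene [368. 307.] 0.62 [ 0.516 -0.264  0.   ]
vial_small top [261. 240.] 0.71 [0.461 0.123 0.   ]
vial_small top [390. 221.] 0.43 [ 0.52  -0.258  0.   ]
jar_yellow scene [310. 293.] 0.79 [ 0.432 -0.178  0.   ]
jar_yellow top [366. 251.] 0.6 [ 0.432 -0.186  0.   ]
```

View pics/s0.png

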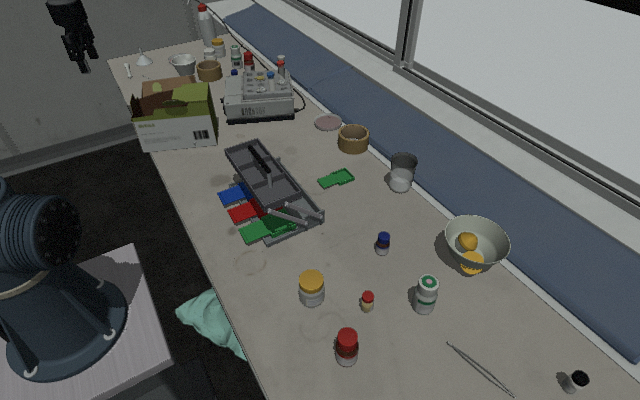

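View pics/t0.png

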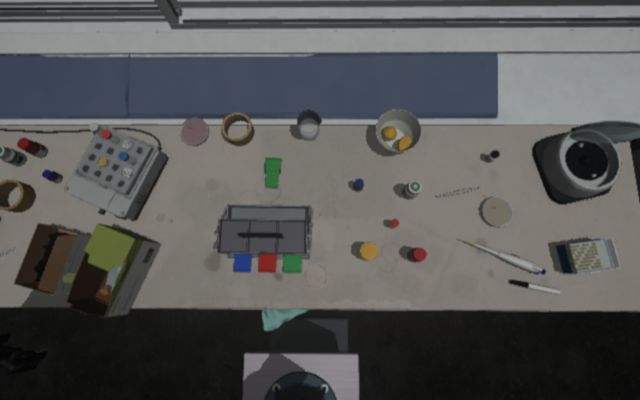

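The scene view shows the case at about (265,190), its tabs blue, red and green from left to right, and the three bottles at (347,345), (383,243) and (426,295). The small green decoy cup is at (337,178). The top view agrees. I'm moving above the case with the jaw axis along world x.

>>> drive_tool:
  linear:
    - [0,0,-10]
    - [0,0,-10]
    - [0,0,-10]
    - [0,0,-10]
    - [0,0,-10]
    - [0,0,-10]
    - [0,0,0]
    - [0,0,0]
    - [0,0,0]
    - [0,0,0]
    - [0,0,0]
  rot:
    - [0,0,7]
    - [0,0,7]
    - [0,0,7]
    - [0,0,7]
    - [0,0,7]
    - [0,0,7]
    - [0,0,7]
    - [0,0,7]
    - [0,0,7]
    - [0,0,7]
    - [0,0,0]
  hand: [85,85,85,85,85,85,85,85,85,85,85]

```text
t: 1.92
tcp_pos: [0.2128, 0.5872, 0.3668]
tool_rot: [0.718, 0.696, -0.0, 0.0]
force: [0.3, 0.1, -0.2]
finger_gap: 0.993
```

>>> drive_tool:
  linear:
    - [-35,16,0]
    - [-35,16,0]
    - [-35,16,0]
    - [-35,16,0]
    - [-35,16,0]
    - [-35,16,0]
    - [-35,16,0]
    - [-35,16,0]
    - [-35,16,0]
    - [-35,16,0]
    - [-35,16,0]
    - [-35,16,0]
    - [-35,16,0]
    - [-35,16,0]
    - [0,0,0]
  rot:
    - [0,0,0]
    - [0,0,0]
    - [0,0,0]
    - [0,0,0]
    - [0,0,0]
    - [0,0,0]
    - [0,0,0]
    - [0,0,0]
    - [0,0,0]
    - [0,0,0]
    - [0,0,0]
    - [0,0,0]
    - [0,0,0]
    - [0,0,0]
    - [0,0,0]
  hand: [85,85,85,85,85,85,85,85,85,85,85,85,85,85,85]

```text
t: 3.17
tcp_pos: [0.443, 0.0772, 0.3667]
tool_rot: [0.697, 0.717, 0.006, 0.003]
force: [0.6, -0.4, 0.9]
finger_gap: 0.993
```

```bash
python3 - <<'E'
from h import *
np.set_printoptions(precision=4,suppress=True)
a=snap('wrist','w0');T=snap('top')
print(manip.sense()['tcp_pos'])
print('cam',-cam('wrist')[3].T@cam('wrist')[4])
for n in('wrist','top'):
  for d in cams.spot_point('tray_handle',n)[:2]:print(n,d['at'],d['score'],onz(n,d['at'],.153))
  for l in('cup_red','cup_blue','cup_green'):
    for d in cams.spot_point(l,n)[:2]:print(l,n,np.round(d['at']),round(d['score'],2),onz(n,d['at'],.004))
    for d in cams.regions_of(l,n)[:2]:
      ys,xs=np.nonzero(d['pixels']);P=np.array([onz(n,p,.006)[:2] for p in zip(xs,ys)])
      r=cv2.minAreaRect((P*1000).astype(np.float32)); print(' reg',l,n,len(xs),round(d['score'],2),P.mean(0),r)
E
```

```text
[0.4398 0.0812 0.3661]
cam [0.4371 0.1557 0.4365]
wrist [334.7, 173.7] 0.67 [0.4554 0.1013 0.153 ]
 reg cup_red wrist 959 0.86 [0.3831 0.1047] ((382.4800720214844, 105.005859375), (39.452274322509766, 51.203678131103516), 1.1721888780593872)
 reg cup_blue wrist 975 0.7 [0.3828 0.1779] ((382.9000244140625, 177.59310913085938), (39.7222900390625, 49.17026901245117), 0.25172939896583557)
cup_green wrist [473. 162.] 0.72 [0.68   0.1041 0.004 ]
 reg cup_green wrist 914 0.88 [0.3824 0.0298] ((382.29736328125, 29.22681999206543), (40.367279052734375, 53.51968765258789), 0.4517468512058258)
 reg cup_green wrist 1527 0.72 [0.6644 0.1022] ((663.1414184570312, 102.23606872558594), (49.938175201416016, 96.27198791503906), 89.02869415283203)
top [258.6, 237.4] 0.86 [0.455 0.103 0.153]
 reg cup_red top 248 0.84 [0.3944 0.0973] ((394.5, 97.62554931640625), (42.25004959106445, 49.14317321777344), 86.69776153564453)
 reg cup_red top 304 0.38 [ 0.4287 -0.1879] ((428.91241455078125, -187.74639892578125), (50.45884323120117, 57.957244873046875), 44.482635498046875)
 reg cup_blue top 284 0.41 [0.3948 0.028 ] ((394.0153503417969, 28.89649772644043), (48.858673095703125, 46.499305725097656), 0.8110828399658203)
cup_green top [272. 164.] 0.65 [0.6934 0.0972 0.004 ]
cup_green top [363. 252.] 0.6 [ 0.4267 -0.1768  0.004 ]
 reg cup_green top 294 0.81 [0.3941 0.0273] ((392.615966796875, 27.563308715820312), (51.36235427856445, 49.37995910644531), 0.30694273114204407)
 reg cup_green top 378 0.76 [0.6671 0.0942] ((666.5044555664062, 92.467529296875), (44.2678337097168, 91.2561264038086), 89.53011322021484)
```

View pics/w0.png

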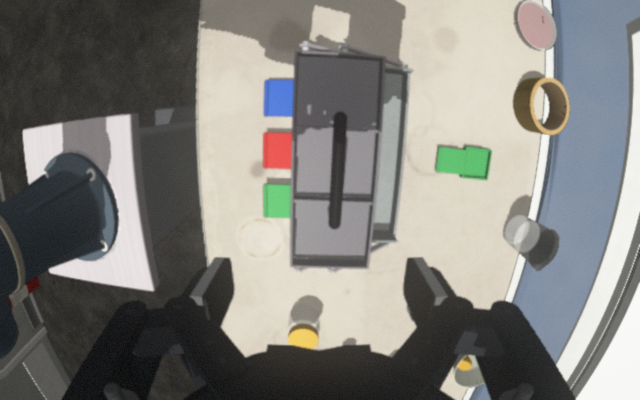

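The wrist view shows the handle bar from (340,115) to (335,225), nearly along y, with all three tabs visible. The arm was still settling in that frame, so I'll re-measure at rest.

```bash
cat > m.py <<'E'
from h import *
np.set_printoptions(precision=4,suppress=True)
def tabs(n):
  im=snap(n); h=cv2.cvtColor(im,cv2.COLOR_RGB2HSV); s=(h[...,1]>150)&(h[...,2]>60)
  for c,m in dict(red=(h[...,0]<8)|(h[...,0]>172),green=(abs(h[...,0].astype(int)-68)<15),blue=abs(h[...,0].astype(int)-112)<10).items():
    k,L,st,ce=cv2.connectedComponentsWithStats((m&s).astype(np.uint8))
    for i in range(1,k):
      if st[i,4]>100:
        p=onz(n,ce[i],.006)
        if abs(p[0]-.4)<.05 and 0<p[1]<.25: print(n,c,st[i],ce[i],p)
  d=(im.max(2)<32).astype(np.uint8)
  k,L,st,ce=cv2.connectedComponentsWithStats(d)
  for i in range(1,k):
    p=onz(n,ce[i],.153)
    if st[i,4]>60 and abs(p[0]-.455)<.05 and abs(p[1]-.1)<.06:
      ys,xs=np.nonzero(L==i); P=np.array([onz(n,q,.159)[:2] for q in zip(xs,ys)])*1000
      print('handle',n,st[i],cv2.minAreaRect(P.astype(np.float32)))
E
python3 - <<'E'
from m import *
print(manip.sense()['tcp_pos']);tabs('wrist');tabs('top');print(manip.sense()['tcp_pos'])
E
```

```text
[0.4392 0.0829 0.3661]
wrist red [268 138  29  35 927] [281.9417 155.3172] [0.3908 0.0967 0.006 ]
wrist blue [270  86  28  34 723] [285.2877 100.9308] [0.394 0.173 0.006]
top red [259 254  17  18 288] [267.0833 262.7465] [0.3957 0.1011 0.006 ]
handle top [259 202  23  45 241] ((489.9920959472656, 92.62789916992188), (98.16996002197266, 58.9091796875), 25.917207717895508)
[0.4392 0.0827 0.3661]
```

```bash
python3 - <<'E'
from m import *
for n in('wrist','top'):
  im=snap(n,'h_'+n)
  for d in cams.spot_point('tray_handle',n)[:1]:print(n,d['at'],d['score'],onz(n,d['at'],.153))
  for d in cams.regions_of('tray_handle',n)[:1]:print(d['rect'])
im=cv2.imread('pics/h_wrist.png'); c=cv2.resize(im[90:290,230:430],None,fx=3,fy=3,interpolation=cv2.INTER_CUBIC); cv2.imwrite('pics/hc.png',c)
E
```

```text
wrist [343.1, 183.2] 0.66 [0.4641 0.0925 0.153 ]
[294.7, 56.3, 390.2, 275.0]
top [259.6, 238.9] 0.82 [0.4513 0.1003 0.153 ]
[214.2, 223.1, 308.4, 257.0]
```

View pics/hc.png

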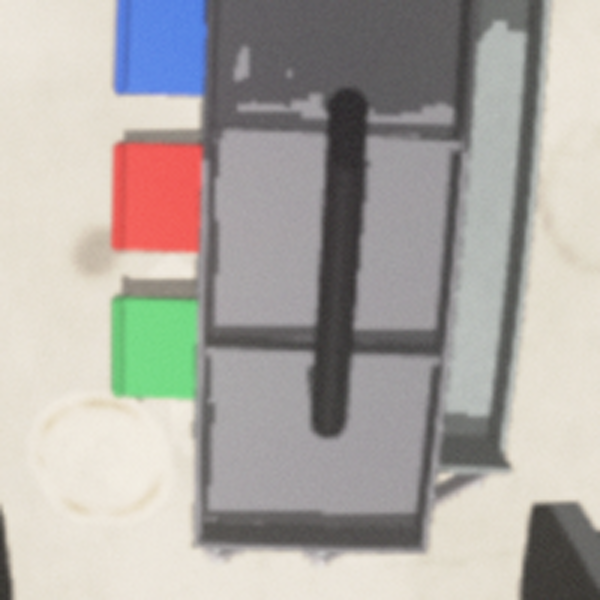

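The crop shows the bar's ends at wrist pixels (345.3,121.7) and (339.3,233.3).

```bash
python3 - <<'E'
from m import *
a,b=onz('wrist',(345.3,121.7),.155),onz('wrist',(339.3,233.3),.155);print(a,b,(a+b)/2,np.degrees(np.arctan2(b[0]-a[0],a[1]-b[1])))
im=cams.camera_model('wrist');print(im)
for p in[(230+113/3,90+143/3),(230+113/3,90+250/3),(230+113/3,90+297/3),(230+113/3,90+397/3)]:print(onz('wrist',p,.006))
E
```

```text
[0.4632 0.1502 0.155 ] [0.4631 0.0425 0.155 ] [0.4631 0.0964 0.155 ] -0.06960422537455359
{'vfov': 65.70646984690485, 'cx': 318.29164001603493, 'cy': 204.18139716685167, 'rvec': array([-2.8464, -0.0454, -0.0185]), 'tvec': array([-0.4448,  0.0107,  0.4557])}
[0.3704 0.1213 0.006 ]
[0.3705 0.0703 0.006 ]
[0.3703 0.0472 0.006 ]
[ 0.3696 -0.004   0.006 ]
```

>>> drive_tool:
  linear:
    - [7,10,0]
    - [7,10,0]
    - [0,0,30]
    - [0,0,30]
    - [0,0,30]
    - [0,0,30]
    - [0,0,20]
    - [0,0,0]
    - [0,0,0]
    - [0,0,0]
  rot:
    - [0,0,0]
    - [0,0,1.5]
    - [0,0,0]
    - [0,0,0]
    - [0,0,0]
    - [0,0,0]
    - [0,0,0]
    - [0,0,0]
    - [0,0,0]
    - [0,0,0]
  hand: [85,85,85,85,85,85,85,85,85,85]

```text
t: 5.2
tcp_pos: [0.4729, 0.1027, 0.2241]
tool_rot: [0.706, 0.708, 0.012, 0.006]
force: [0.4, 0.3, 0.8]
finger_gap: 0.993
```

```bash
python3 - <<'E'
from m import *
print(manip.sense()['tcp_pos'],manip.sense()['tool_rot']);a=snap('wrist','w1')
d=cams.spot_point('tray_handle','wrist')
for x in d[:2]:print(x,onz('wrist',x['at'],.153))
E
```

```text
[0.4729 0.1027 0.2241] [0.7058 0.7083 0.0121 0.0058]
{'at': [293.2, 276.9], 'score': 0.62} [0.4624 0.094  0.153 ]
```

View pics/w1.png

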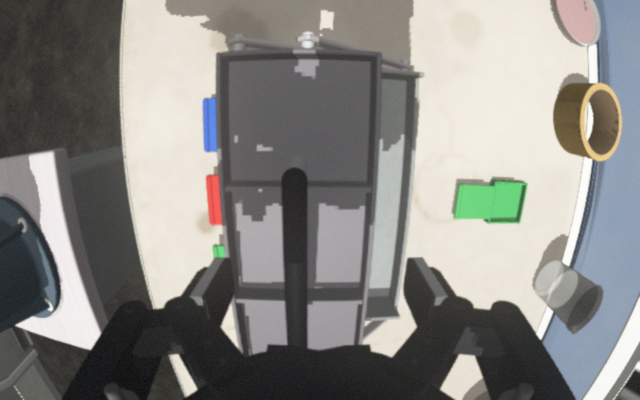

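The bar is at column 293, about 10 mm to the robot side of the jaw midline (TCP x 0.473, bar x 0.462). I'll correct that, descend and close around it.

>>> drive_tool:
  linear:
    - [-4,-10,0]
    - [0,0,10]
    - [0,0,7]
    - [0,0,0]
    - [0,0,0]
    - [0,0,0]
    - [0,0,0]
    - [0,0,0]
    - [0,0,0]
    - [0,0,0]
    - [0,0,0]
  rot:
    - [1.4,-0.5,0]
    - [0,0,0]
    - [0,0,0]
    - [0,0,0]
    - [0,0,0]
    - [0,0,0]
    - [0,0,0]
    - [0,0,0]
    - [0,0,0]
    - [0,0,0]
    - [0,0,0]
  hand: [85,85,85,40,20,20,20,20,20,20,20]
  force: 20

```text
t: 6.22
tcp_pos: [0.4645, 0.0977, 0.2143]
tool_rot: [0.706, 0.708, 0.004, 0.005]
force: [0.7, 0.3, 0.4]
finger_gap: 0.237
```

>>> drive_tool:
  linear:
    - [0,0,7]
    - [0,0,0]
    - [0,6.6,-6]
    - [0,7,-5.6]
    - [0,7.5,-5]
    - [0,8,-4.4]
    - [0,8.2,-3.8]
    - [0,8.5,-3.1]
  rot:
    - [0,0,0]
    - [0,0,0]
    - [0,0,0]
    - [0,0,0]
    - [0,0,0]
    - [0,0,0]
    - [0,0,0]
    - [0,0,0]
  hand: [20,20,20,20,20,20,20,20]

```text
t: 6.88
tcp_pos: [0.4994, 0.0979, 0.2319]
tool_rot: [0.705, 0.709, -0.011, -0.008]
force: [-5.2, -0.9, 3.6]
finger_gap: 0.237
```

>>> drive_tool:
  linear:
    - [0,9,-3.5]
    - [0,9,-2.8]
    - [0,9,-2.2]
    - [0,9,-1.5]
    - [0,9,-0.8]
    - [0,9,0]
    - [0,9,0.7]
    - [0,9,1.4]
    - [0,9,2.1]
  rot:
    - [0,0,0]
    - [0,0,0]
    - [0,0,0]
    - [0,0,0]
    - [0,0,0]
    - [0,0,0]
    - [0,0,0]
    - [0,0,0]
    - [0,0,0]
  hand: [20,20,20,20,20,20,20,20,20]

```text
t: 7.63
tcp_pos: [0.586, 0.0976, 0.237]
tool_rot: [0.705, 0.709, -0.014, -0.01]
force: [-2.0, -1.2, -0.8]
finger_gap: 0.234
```

>>> drive_tool:
  linear:
    - [0,8,4]
    - [0,8,5]
    - [0,7.5,5.5]
    - [0,7,5.5]
    - [0,7,5.5]
    - [0,6,5]
    - [0,2,2]
    - [0,0,0]
    - [0,0,0]
  rot:
    - [-0.3,0,0]
    - [-0.3,0,0]
    - [-0.3,0,0]
    - [-0.3,0,0]
    - [-0.3,0,0]
    - [0,0,0]
    - [0,0,0]
    - [0,0,0]
    - [0,0,0]
  hand: [20,20,20,20,20,20,20,20,20]

```text
t: 8.38
tcp_pos: [0.6304, 0.0991, 0.1958]
tool_rot: [0.705, 0.709, -0.01, -0.008]
force: [-1.6, -0.1, 0.5]
finger_gap: 0.235
```

>>> drive_tool:
  linear:
    - [0,0,0]
    - [0,0,0]
    - [0,0,-10]
    - [0,0,-25]
    - [0,0,-30]
    - [0,0,-30]
    - [0,0,-10]
    - [0,0,0]
  rot:
    - [0,0,0]
    - [0,0,0]
    - [0,0,0]
    - [0,0,0]
    - [-0.7,0,0]
    - [-0.5,0,0]
    - [0,0,0]
    - [0,0,0]
  hand: [50,50,50,50,85,85,85,85]

```text
t: 9.05
tcp_pos: [0.6356, 0.0995, 0.3075]
tool_rot: [0.705, 0.709, 0.0, 0.002]
force: [-0.1, 0.1, 0.1]
finger_gap: 0.992
```

>>> drive_tool:
  linear:
    - [-35,-3,0]
    - [-35,0,0]
    - [-35,0,0]
    - [-35,0,0]
    - [-35,0,0]
    - [-35,0,0]
    - [-35,0,0]
    - [-35,0,0]
    - [-35,0,0]
    - [0,0,0]
    - [0,0,0]
  rot:
    - [0,0,0]
    - [0,0,0]
    - [0,0,0]
    - [0,0,0]
    - [0,0,0]
    - [0,0,0]
    - [0,0,0]
    - [0,0,0]
    - [0,0,0]
    - [0,0,0]
    - [0,0,0]
  hand: [85,85,85,85,85,85,85,85,85,85,85]

```text
t: 9.97
tcp_pos: [0.6335, -0.2269, 0.2997]
tool_rot: [0.703, 0.711, 0.001, -0.001]
force: [-0.3, 0.5, 0.5]
finger_gap: 0.996
```

```bash
python3 - <<'E'
from m import *
print(manip.sense()['tcp_pos'],manip.sense()['tool_rot'])
a=snap('wrist','w2');b=snap('top','t2');s=snap('scene')
cv2.imwrite('pics/c2.png',np.hstack([cv2.resize(a,(480,300)),cv2.resize(b[130:330,190:460],None,fx=1.15,fy=1.5)])[:,:,::-1])
for l,h in(('bottle_red',78),('bottle_blue',55),('bottle_green',86),('vial_small',48),('cup_red',0),('cup_blue',0),('cup_green',0)):
  for n in('wrist','top','scene'):
    for d in cams.spot_point(l,n)[:2]:print(l,n,np.round(d['at']),round(d['score'],2),onz(n,d['at'],.004 if h==0 else 0))
for d in cams.spot_point('tray_handle','top')[:1]:print(d,onz('top',d['at'],.153))
E
```

```text
[ 0.6335 -0.2269  0.2997] [ 0.7032  0.711   0.001  -0.0006]
bottle_red wrist [165. 240.] 0.7 [ 0.4177 -0.3211  0.    ]
bottle_red top [417. 257.] 0.52 [ 0.4159 -0.3345  0.    ]
bottle_red scene [347. 355.] 0.58 [ 0.4235 -0.3244  0.    ]
bottle_blue wrist [310. 124.] 0.69 [ 0.6247 -0.1639  0.    ]
bottle_blue wrist [300. 240.] 0.2 [ 0.6133 -0.314   0.    ]
bottle_blue scene [378. 251.] 0.52 [ 0.618  -0.1625  0.    ]
bottle_blue scene [279. 222.] 0.52 [0.4676 0.0337 0.    ]
bottle_green scene [424. 306.] 0.9 [ 0.6122 -0.3209  0.    ]
vial_small wrist [224. 201.] 0.79 [ 0.5146 -0.2625  0.    ]
vial_small scene [367. 305.] 0.57 [ 0.5143 -0.2602  0.    ]
cup_red scene [262. 207.] 0.87 [0.4523 0.0984 0.004 ]
cup_blue scene [255. 189.] 0.96 [0.4651 0.1711 0.004 ]
cup_green wrist [159. 143.] 0.74 [ 0.429  -0.1841  0.004 ]
cup_green wrist [299. 241.] 0.46 [ 0.6117 -0.3152  0.004 ]
cup_green top [272. 164.] 0.38 [0.6922 0.0944 0.004 ]
cup_green scene [278. 223.] 0.68 [0.4623 0.0306 0.004 ]
cup_green scene [339. 180.] 0.66 [0.6735 0.0839 0.004 ]
{'at': [262.4, 176.2], 'score': 0.85} [0.6151 0.0987 0.153 ]
```

View pics/c2.png

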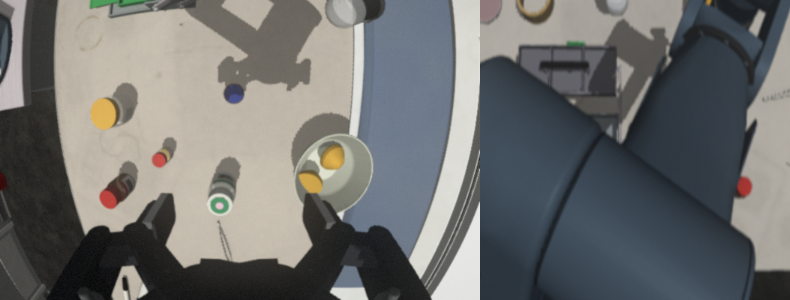

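The top inset shows the tray at the rear (handle near x = 0.615). The wrist view shows the blue cap at full-frame (312,124), red at (145,265), green at (293,273) and the vial at (212,212). I'm taking blue first.

>>> drive_tool:
  linear:
    - [32,-5,0]
    - [31,-4,0]
    - [0,0,35]
    - [0,0,35]
    - [0,0,35]
    - [0,0,35]
    - [0,0,20]
    - [0,0,0]
    - [0,0,0]
  rot:
    - [0,0,0]
    - [0,0,0]
    - [0,0,0]
    - [0,0,0]
    - [0,0,0]
    - [0,0,0]
    - [0,0,0]
    - [0,0,0]
    - [0,0,0]
  hand: [85,85,85,85,85,85,85,85,85]

```text
t: 11.97
tcp_pos: [0.6295, -0.1622, 0.1403]
tool_rot: [0.702, 0.712, 0.004, 0.007]
force: [0.5, 0.5, 1.1]
finger_gap: 0.995
```

```bash
python3 - <<'E'
from m import *
print(manip.sense()['tcp_pos'],manip.sense()['tool_rot'])
a=snap('wrist','w3');s=snap('scene')
for n in('wrist','scene'):
    for d in cams.spot_point('bottle_blue',n)[:2]:print(n,np.round(d['at']),round(d['score'],2),onz(n,d['at'],0))
E
```

```text
[ 0.6295 -0.1622  0.1403] [0.7024 0.7117 0.0035 0.0073]
wrist [309. 219.] 0.93 [ 0.6265 -0.1661 -0.    ]
scene [383. 250.] 0.87 [ 0.6298 -0.1663  0.    ]
scene [264. 208.] 0.54 [0.4559 0.0975 0.    ]
```

>>> drive_tool:
  linear:
    - [-4,-2,0]
    - [0,0,25]
    - [0,0,25]
    - [0,0,2]
    - [0,0,0]
    - [0,0,0]
    - [0,0,0]
    - [0,0,0]
    - [0,0,0]
    - [0,0,0]
    - [0,0,0]
  rot:
    - [0,0,0]
    - [0,0,0]
    - [0,0,0]
    - [0,0,0]
    - [0,0,0]
    - [0,0,0]
    - [0,0,0]
    - [0,0,0]
    - [0,0,0]
    - [0,0,0]
    - [0,0,0]
  hand: [85,85,85,85,85,20,20,20,20,20,20]
  force: 35

```text
t: 13.08
tcp_pos: [0.6345, -0.1736, 0.1116]
tool_rot: [0.701, 0.713, 0.006, 0.021]
force: [0.2, -0.5, -0.4]
finger_gap: 0.287
```

```bash
python3 - <<'E'
from m import *
s=manip.sense();print({k:np.round(v,3) for k,v in s.items()})
a=snap('wrist','w4'); print(manip.sense()['tcp_pos'],manip.sense()['tool_rot'])
E
```

```text
{'t': np.float64(13.083), 'q': array([-0.435,  0.804,  1.498, -0.005,  0.796, -0.449]), 'qd': array([-0.004, -0.044,  0.003, -0.024,  0.054, -0.001]), 'tau': array([ -0.071, -50.035, -11.962,  -0.047,  -0.043,  -0.002]), 'tcp_pos': array([ 0.635, -0.174,  0.112]), 'tool_rot': array([0.701, 0.713, 0.006, 0.021]), 'force': array([ 0.24 , -0.467, -0.41 ]), 'ft_torque': array([0.033, 0.05 , 0.04 ]), 'finger_gap': np.float64(0.287)}
[ 0.6348 -0.1737  0.1117] [0.7011 0.7127 0.0058 0.0214]
```

View pics/w4.png

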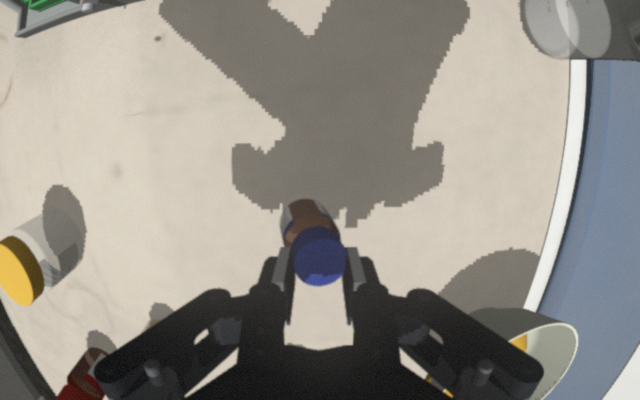

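The blue cap at (320,260) is between the fingertips. The TCP stopped about 20 mm too high, and it drifted and tilted while the fingers closed. I'll open, realign and descend again.

>>> drive_tool:
  linear:
    - [0,0,0]
    - [0,0,0]
    - [0,0,0]
    - [4,-4,0]
    - [4,-4,0]
    - [0,0,0]
  rot:
    - [0,0,0]
    - [0,0,0]
    - [0,0,0]
    - [1.2,0.6,0]
    - [1.2,0.6,0]
    - [0,0,0]
  hand: [85,85,85,85,85,85]

```text
t: 13.63
tcp_pos: [0.6265, -0.1649, 0.1117]
tool_rot: [0.701, 0.713, -0.002, -0.002]
force: [0.5, 0.5, -0.4]
finger_gap: 0.994
```

```bash
cat > b.py <<'E'
from m import *
import sys
def b(l,cs=('wrist','scene')):
  s=manip.sense();z=R.from_quat(s['tool_rot']).as_matrix();print('tcp',s['tcp_pos'],'f',s['force'],'toolz',z[:,2],'y',z[:,1],'gap',s['finger_gap']*85.4,'t',s['t'])
  for n in cs:
    snap(n,'last_'+n)
    for d in cams.spot_point(l,n)[:2]:print(l,n,np.round(d['at']),round(d['score'],2),onz(n,d['at'],.0))
if __name__=='__main__': b(sys.argv[1])
E
python3 b.py bottle_blue
```

```text
tcp [ 0.6265 -0.1649  0.1117] f [ 0.471   0.4731 -0.4014] toolz [-0.0059  0.0004 -1.    ] y [ 0.9998  0.0163 -0.0059] gap 84.87395708820392 t 13.6333
bottle_blue wrist [324. 235.] 0.8 [ 0.6306 -0.1677  0.    ]
bottle_blue scene [384. 248.] 0.86 [ 0.6349 -0.1634  0.    ]
```

>>> drive_tool:
  linear:
    - [-1,4,12]
    - [0,0,12]
    - [0,0,0]
  rot:
    - [0,0,0]
    - [0,0,0]
    - [0,0,0]
  hand: [85,85,85]

```text
t: 14.08
tcp_pos: [0.632, -0.167, 0.0865]
tool_rot: [0.701, 0.713, -0.001, 0.0]
force: [-0.4, 0.4, -0.6]
finger_gap: 0.996
```

```bash
python3 b.py bottle_blue
```

```text
tcp [ 0.632  -0.167   0.0865] f [-0.3962  0.4064 -0.6313] toolz [-0.0013 -0.002  -1.    ] y [ 0.9999  0.0159 -0.0013] gap 85.05287976324287 t 14.0833
bottle_blue wrist [315. 249.] 0.95 [ 0.6313 -0.1683  0.    ]
bottle_blue scene [385. 248.] 0.75 [ 0.6362 -0.1629  0.    ]
```

>>> drive_tool:
  linear:
    - [0,0,0]
    - [0,0,0]
    - [0,0,0]
    - [0,0,0]
    - [0,0,0]
    - [0,0,0]
  rot:
    - [0,0,0]
    - [0,0,0]
    - [0,0,0]
    - [0,0,0]
    - [0,0,0]
    - [0,0,0]
  hand: [20,20,20,20,20,20]
  force: 30

```text
t: 14.78
tcp_pos: [0.6338, -0.1679, 0.0909]
tool_rot: [0.701, 0.713, -0.0, 0.003]
force: [0.5, 0.2, -1.2]
finger_gap: 0.33
```

>>> drive_tool:
  linear:
    - [0,0,-20]
    - [0,0,-35]
    - [0,0,-35]
    - [0,0,-35]
    - [0,-30,0]
    - [0,-35,0]
    - [0,-35,0]
    - [0,-35,0]
    - [0,-35,0]
    - [0,0,0]
  rot:
    - [0,0,0]
    - [0,0,0]
    - [0,0,0]
    - [0,0,0]
    - [0,0,0]
    - [0,0,0]
    - [0,0,0]
    - [0,0,0]
    - [0,0,0]
    - [0,0,0]
  hand: [20,20,20,20,20,20,20,20,20,20]

```text
t: 15.62
tcp_pos: [0.4589, -0.1689, 0.2205]
tool_rot: [0.7, 0.714, 0.001, 0.006]
force: [-0.1, -0.3, -1.0]
finger_gap: 0.33
```

>>> drive_tool:
  linear:
    - [35,0,0]
    - [35,0,0]
    - [35,0,0]
    - [35,0,0]
    - [35,0,0]
    - [35,0,0]
    - [35,0,0]
    - [35,0,0]
    - [35,0,0]
    - [0,0,0]
  rot:
    - [0,0,0]
    - [0,0,0]
    - [0,0,0]
    - [0,0,0]
    - [0,0,0]
    - [0,0,0]
    - [0,0,0]
    - [0,0,0]
    - [0,0,0]
    - [0,0,0]
  hand: [20,20,20,20,20,20,20,20,20,20]

```text
t: 16.45
tcp_pos: [0.4563, 0.1552, 0.2198]
tool_rot: [0.705, 0.709, 0.004, 0.011]
force: [0.2, -0.8, -0.1]
finger_gap: 0.328
```

```bash
cat > cup.py <<'E'
from b import *
b('bottle_blue',())
for n in('wrist','scene'):
  snap(n,'cup_'+n)
  for l in('cup_red','cup_blue','cup_green'):
    for d in cams.spot_point(l,n)[:2]:print(l,n,np.round(d['at']),round(d['score'],2),onz(n,d['at'],.004))
E
python3 cup.py
```

```text
tcp [0.4563 0.1552 0.2198] f [ 0.208  -0.8481 -0.0657] toolz [ 0.0212 -0.0104 -0.9997] y [0.9998 0.0047 0.0212] gap 28.027108476386122 t 16.45
cup_blue wrist [320. 176.] 0.68 [0.4631 0.1615 0.004 ]
cup_red scene [261. 208.] 0.9 [0.4487 0.0965 0.004 ]
cup_blue scene [256. 185.] 0.8 [0.4747 0.1819 0.004 ]
cup_green scene [277. 222.] 0.91 [0.4619 0.034  0.004 ]
cup_green scene [339. 178.] 0.44 [0.6782 0.0906 0.004 ]
```

View pics/cup_wrist.png

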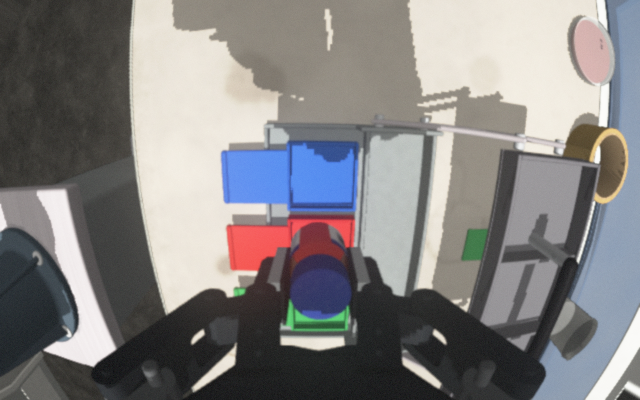

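The wrist view shows the blue cup's rim corners near (290,142), (355,142), (357,208) and (290,210). The bottle hangs upright in the jaws.

```bash
cat > rim.py <<'E'
from b import *
def rim(c):
  s=manip.sense();z=R.from_quat(s['tool_rot']).as_matrix();print('tcp',s['tcp_pos'],'toolz',z[:,2])
  im=snap('wrist'); h=cv2.cvtColor(im,cv2.COLOR_RGB2HSV).astype(int)
  H={'red':(h[...,0]<8)|(h[...,0]>172),'green':abs(h[...,0]-68)<15,'blue':abs(h[...,0]-112)<10}[c]
  m=(H&(h[...,1]>110)&(h[...,2]>50)).astype(np.uint8)
  k,L,st,ce=cv2.connectedComponentsWithStats(m)
  for i in range(1,k):
    if st[i,4]>800:
      ys,xs=np.nonzero(L==i);P=np.array([onz('wrist',q,.016)[:2] for q in zip(xs,ys)])
      print(c,st[i],'x',np.percentile(P[:,0],[1,99]),'y',np.percentile(P[:,1],[1,99]))
      Q=P[P[:,0]>.435]; print('  cup part x',np.percentile(Q[:,0],[99.5]),'y',np.percentile(Q[:,1],[.5,99.5]))
import sys
if __name__=='__main__':
  for c in sys.argv[1:]: rim(c)
E
python3 rim.py blue
```

```text
tcp [0.4569 0.1488 0.2195] toolz [ 0.0195 -0.0126 -0.9997]Traceback (most recent call last):
  File "rim.py", line 15, in <module>
    for c in sys.argv[1:]: rim(c)
                           ~~~^^^
  File "rim.py", line 10, in rim
    ys,xs=np.nonzero(L==i);P=np.array([onz('wrist',q,.016)[:2] for q in zip(xs,ys)])
                                       ~~~^^^^^^^^^^^^^^^^
  File "h.py", line 14, in onz
    o,v=ray(n,uv); return o+v*(z-o[2])/v[2]
        ~~~^^^^^^
  File "h.py", line 8, in ray
    f,cx,cy,Rm,t=cam(n); d=np.array([(uv[0]-cx)/f,(uv[1]-cy)/f])
                 ~~~^^^
  File "h.py", line 5, in cam
    m=cams.camera_model(n); f=200/np.tan(np.radians(m['vfov'])/2)
ValueError: time passes only in moves, steps and waits
```

```bash
python3 - <<'E'
s=open('h.py').read()
s=s.replace("def cam(n):\n    m=cams.camera_model(n)","C={}\ndef cam(n):\n    m=C[n] if n in C else C.setdefault(n,cams.camera_model(n))").replace("    im=cams.snapshot(n)","    C[n]=cams.camera_model(n)\n    im=cams.snapshot(n)")
open('h.py','w').write(s)
E
python3 rim.py blue
```

```text
tcp [0.4569 0.1489 0.2195] toolz [ 0.0195 -0.0126 -0.9997]
blue [ 221  134  137   70 8336] x [0.3739 0.4947] y [0.1382 0.2001]
  cup part x [0.4956] y [0.1372 0.2009]
blue [ 294  271   57   49 1532] x [0.438  0.4928] y [0.0034 0.0578]
  cup part x [0.4934] y [0.0022 0.0612]
```

>>> drive_tool:
  linear:
    - [10,4,0]
    - [10,3,0]
    - [0,0,25]
    - [0,0,25]
    - [0,0,25]
    - [0,0,25]
    - [0,0,0]
  rot:
    - [0.6,0.4,0]
    - [0.5,0.3,0]
    - [0,0,0]
    - [0,0,0]
    - [0,0,0]
    - [0,0,0]
    - [0,0,0]
  hand: [20,20,20,20,20,20,20]

```text
t: 17.53
tcp_pos: [0.4719, 0.1731, 0.1183]
tool_rot: [0.71, 0.704, 0.006, 0.002]
force: [-0.8, -0.4, -0.4]
finger_gap: 0.325
```

```bash
python3 rim.py blue; python3 b.py bottle_blue
```

```text
tcp [0.4719 0.1731 0.1183] toolz [ 0.0107  0.0049 -0.9999]
blue [  160   190   198    91 11554] x [0.3728 0.4948] y [0.1452 0.2027]
  cup part x [0.4957] y [0.1557 0.2033]
blue [ 291  254   59   50 1805] x [0.4558 0.4925] y [0.1282 0.1614]
  cup part x [0.4928] y [0.1269 0.162 ]
tcp [0.4727 0.1732 0.12  ] f [0.3402 0.2081 0.1194] toolz [ 0.0132  0.0053 -0.9999] y [ 0.9999 -0.0079  0.0132] gap 28.162967761199223 t 17.5833
bottle_blue wrist [316. 244.] 0.6 [0.4732 0.1619 0.    ]
```

>>> drive_tool:
  linear:
    - [-3,-9,0]
    - [0,0,10]
    - [0,0,8]
    - [0,0,4]
    - [0,0,0]
  rot:
    - [0.6,-0.3,0]
    - [0,0,0]
    - [0,0,0]
    - [0,0,0]
    - [0,0,0]
  hand: [20,20,20,20,20]

```text
t: 18.2
tcp_pos: [0.4664, 0.1702, 0.104]
tool_rot: [0.71, 0.704, 0.007, 0.006]
force: [-0.1, 0.4, -0.4]
finger_gap: 0.329
```

>>> drive_tool:
  linear:
    - [0,-2,4]
    - [0,0,4]
    - [0,0,3]
  rot:
    - [1,0,0]
    - [0,0,0]
    - [0,0,0]
  hand: [20,20,20]

```text
t: 18.45
tcp_pos: [0.4642, 0.1704, 0.0968]
tool_rot: [0.71, 0.704, 0.0, -0.001]
force: [-7.4, -2.7, 57.6]
finger_gap: 0.327
```

>>> drive_tool:
  linear:
    - [0,0,-1]
    - [0,0,0]
    - [0,0,0]
    - [0,0,0]
  rot:
    - [0,0,0]
    - [0,0,0]
    - [0,0,0]
    - [0,0,0]
  hand: [28,60,60,60]

```text
t: 18.78
tcp_pos: [0.4652, 0.1705, 0.0999]
tool_rot: [0.71, 0.704, 0.002, -0.0]
force: [-0.1, 0.3, -0.3]
finger_gap: 0.701
```

>>> drive_tool:
  linear:
    - [0,0,-15]
    - [0,0,-30]
    - [0,0,-35]
    - [0,0,-35]
    - [0,0,-30]
    - [-35,0,0]
    - [-35,0,0]
    - [-35,0,0]
    - [-35,0,0]
    - [0,0,0]
  rot:
    - [0,0,0]
    - [0,0,0]
    - [0,0,0]
    - [0,0,0]
    - [0,0,0]
    - [0,0,0]
    - [0,0,0]
    - [0,0,0]
    - [0,0,0]
    - [0,0,0]
  hand: [60,60,85,85,85,85,85,85,85,85]

```text
t: 19.62
tcp_pos: [0.4658, 0.0269, 0.2461]
tool_rot: [0.707, 0.707, -0.001, -0.001]
force: [-0.6, -0.4, 1.1]
finger_gap: 1.001
```

```bash
python3 b.py bottle_blue; python3 rim.py blue
```

```text
tcp [0.4658 0.0269 0.2461] f [-0.5532 -0.4296  1.058 ] toolz [-0.0036  0.0001 -1.    ] y [ 1.     -0.     -0.0036] gap 85.51158334906198 t 19.6167
bottle_blue wrist [318.  44.] 0.89 [0.4646 0.1713 0.    ]
bottle_blue scene [256. 185.] 0.6 [0.4758 0.186  0.    ]
tcp [0.4645 0.0322 0.2458] toolz [-0.0062  0.0028 -1.    ]
blue [ 226   18  128   64 6640] x [0.3736 0.4947] y [0.138  0.1999]
  cup part x [0.4957] y [0.1377 0.2007]
```

View pics/last_wrist.png

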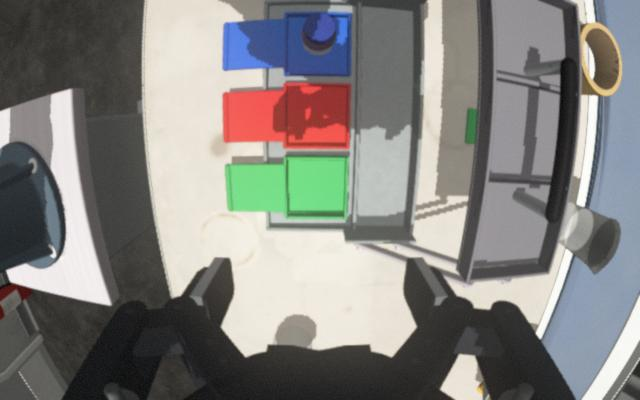

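The blue bottle stands in the blue cup (cap at 320,30). The red and green cups are clear, and the tray rests at the back. Next is red.

>>> drive_tool:
  linear:
    - [-34,-4,0]
    - [-34,-4,0]
    - [-34,-4,0]
    - [-34,-4,0]
    - [-34,-4,0]
    - [-34,-4,0]
    - [-34,-4,0]
    - [-34,-4,0]
    - [-34,-5,0]
    - [-34,-5,0]
    - [0,0,20]
    - [0,0,30]
    - [0,0,25]
    - [0,0,0]
    - [0,0,0]
  rot:
    - [0,0,0]
    - [0,0,0]
    - [0,0,0]
    - [0,0,0]
    - [0,0,0]
    - [0,0,0]
    - [0,0,0]
    - [0,0,0]
    - [0,0,0]
    - [0,0,0]
    - [0,0,0]
    - [0,0,0]
    - [0,0,0]
    - [0,0,0]
    - [0,0,0]
  hand: [85,85,85,85,85,85,85,85,85,85,85,85,85,85,85]

```text
t: 21.12
tcp_pos: [0.4383, -0.3046, 0.1644]
tool_rot: [0.689, 0.725, -0.001, -0.002]
force: [0.4, 0.0, 0.9]
finger_gap: 0.999
```

```bash
python3 b.py bottle_red
```

```text
tcp [ 0.4383 -0.3046  0.1644] f [0.3778 0.0086 0.8552] toolz [-0.0037  0.0015 -1.    ] y [ 0.9987  0.0501 -0.0036] gap 85.34508916336453 t 21.1167
bottle_red wrist [297. 228.] 0.9 [ 0.4214 -0.3233  0.    ]
bottle_red scene [347. 356.] 0.92 [ 0.4221 -0.3249  0.    ]
```

>>> drive_tool:
  linear:
    - [-10,-9,0]
    - [-10,-9,0]
    - [0,0,0]
  rot:
    - [0,0,1.5]
    - [0,0,1.4]
    - [0,0,0]
  hand: [85,85,85]

```text
t: 21.57
tcp_pos: [0.4217, -0.3278, 0.1697]
tool_rot: [0.708, 0.706, -0.001, 0.004]
force: [0.0, -1.4, 0.1]
finger_gap: 0.996
```

```bash
python3 b.py bottle_red
```

```text
tcp [ 0.4217 -0.3278  0.1697] f [ 0.0288 -1.4453  0.0527] toolz [ 0.0032 -0.0069 -1.    ] y [ 1.     -0.0021  0.0032] gap 85.06322542948801 t 21.5667
bottle_red wrist [317. 199.] 0.77 [ 0.4214 -0.3243  0.    ]
bottle_red scene [312. 292.] 0.65 [ 0.4361 -0.178   0.    ]
bottle_red scene [345. 357.] 0.64 [ 0.4185 -0.325   0.    ]
```

>>> drive_tool:
  linear:
    - [3,0,15]
    - [0,0,25]
    - [0,0,25]
    - [0,0,8]
    - [0,0,0]
  rot:
    - [0,0.4,0]
    - [0,0,0]
    - [0,0,0]
    - [0,0,0]
    - [0,0,0]
  hand: [85,85,85,85,85]

```text
t: 22.18
tcp_pos: [0.4242, -0.3239, 0.0958]
tool_rot: [0.707, 0.707, 0.002, 0.003]
force: [-0.4, 0.3, 0.2]
finger_gap: 0.998
```

```bash
python3 b.py bottle_red
```

```text
tcp [ 0.4242 -0.3239  0.0958] f [-0.3591  0.3441  0.2203] toolz [ 0.0068 -0.0019 -1.    ] y [1.     0.0001 0.0068] gap 85.20466144000947 t 22.1833
bottle_red wrist [313. 241.] 0.8 [ 0.4218 -0.3231  0.    ]
bottle_red scene [343. 356.] 0.72 [ 0.4157 -0.3218  0.    ]
bottle_red scene [254. 188.] 0.41 [0.4672 0.18   0.    ]
```

Centred on the bottle; closing.

>>> drive_tool:
  linear:
    - [0,-2,0]
    - [0,0,0]
    - [0,0,0]
    - [0,0,0]
    - [0,0,0]
    - [0,0,0]
  rot:
    - [0,0,0]
    - [0,0,0]
    - [0,0,0]
    - [0,0,0]
    - [0,0,0]
    - [0,0,0]
  hand: [30,30,30,30,30,30]
  force: 35

```text
t: 22.88
tcp_pos: [0.424, -0.3264, 0.1026]
tool_rot: [0.707, 0.707, 0.001, 0.009]
force: [0.5, 0.4, -0.5]
finger_gap: 0.447
```

>>> drive_tool:
  linear:
    - [0,0,-20]
    - [0,0,-35]
    - [0,0,-35]
    - [0,0,-35]
    - [35,4,0]
    - [35,4,0]
    - [35,4,0]
    - [35,4,0]
    - [35,4,0]
    - [35,4,0]
    - [35,4,0]
    - [35,4,0]
    - [35,4,0]
    - [35,4,0]
    - [35,0,0]
    - [0,0,0]
    - [0,0,0]
  rot:
    - [0,0,0]
    - [0,0,0]
    - [0,0,0]
    - [0,0,0]
    - [0,0,0]
    - [0,0,0]
    - [0,0,0]
    - [0,0,0]
    - [0,0,0]
    - [0,0,0]
    - [0,0,0]
    - [0,0,0]
    - [0,0,0]
    - [0,0,0]
    - [0,0,0]
    - [0,0,0]
    - [0,0,0]
  hand: [30,30,30,30,30,30,30,30,30,30,30,30,30,30,30,30,30]

```text
t: 24.3
tcp_pos: [0.4672, 0.0729, 0.2287]
tool_rot: [0.709, 0.705, 0.003, 0.015]
force: [-0.3, -0.1, -0.6]
finger_gap: 0.449
```

```bash
python3 b.py bottle_red; python3 rim.py blue red
```

```text
tcp [0.4672 0.0729 0.2287] f [-0.3389 -0.144  -0.5744] toolz [ 0.0259 -0.0168 -0.9995] y [ 0.9996 -0.0063  0.026 ] gap 38.322792680822154 t 24.3
bottle_red wrist [317. 235.] 0.59 [0.4722 0.0168 0.    ]
bottle_red scene [267. 174.] 0.6 [0.5217 0.2129 0.    ]
tcp [0.4674 0.0703 0.2287] toolz [ 0.0255 -0.017  -0.9995]
blue [ 207   47  136   70 7934] x [0.3736 0.4947] y [0.1387 0.1996]
  cup part x [0.4956] y [0.1378 0.2004]
tcp [0.4675 0.07   0.2288] toolz [ 0.0256 -0.017  -0.9995]
red [ 209  124  133   70 8015] x [0.3726 0.4937] y [0.0656 0.1283]
  cup part x [0.4946] y [0.0647 0.1289]
red [ 277  248   91   94 6713] x [0.4297 0.5236] y [-0.118   0.0034]
  cup part x [0.5252] y [-0.1199  0.0047]
```

>>> drive_tool:
  linear:
    - [13,-2,0]
    - [12,-2,0]
    - [0,0,27]
    - [0,0,27]
    - [0,0,27]
    - [0,0,20]
    - [0,0,0]
  rot:
    - [0.4,0.2,0]
    - [0.4,0.2,0]
    - [0,0,0]
    - [0,0,0]
    - [0,0,0]
    - [0,0,0]
    - [0,0,0]
  hand: [30,30,30,30,30,30,30]

```text
t: 25.18
tcp_pos: [0.4689, 0.0958, 0.1264]
tool_rot: [0.715, 0.699, 0.004, 0.01]
force: [0.5, -0.7, -0.5]
finger_gap: 0.445
```

```bash
python3 b.py bottle_red; python3 rim.py blue
```

```text
tcp [0.4689 0.0958 0.1264] f [ 0.5241 -0.6818 -0.5469] toolz [ 0.02   -0.0079 -0.9998] y [ 0.9995 -0.0224  0.0202] gap 37.97370089550963 t 25.1833
bottle_red wrist [315. 234.] 0.82 [0.4695 0.087  0.    ]
bottle_red scene [280. 226.] 0.72 [0.4628 0.0201 0.    ]
bottle_red scene [265. 197.] 0.65 [0.4767 0.1324 0.    ]
tcp [0.4709 0.0955 0.1302] toolz [ 0.028  -0.0083 -0.9996]
blue [  152    59   201   108 18532] x [0.3734 0.4951] y [0.1382 0.1998]
  cup part x [0.4958] y [0.1374 0.2005]
```

>>> drive_tool:
  linear:
    - [0,-8,0]
    - [0,0,9]
    - [0,0,7]
  rot:
    - [1,0,0]
    - [0,0,0]
    - [0,0,0]
  hand: [30,30,30]

```text
t: 25.68
tcp_pos: [0.4649, 0.0957, 0.1178]
tool_rot: [0.715, 0.699, 0.004, 0.01]
force: [0.4, -0.4, -0.1]
finger_gap: 0.445
```

>>> drive_tool:
  linear:
    - [0,0,2]
  rot:
    - [0,0,0]
  hand: [30]

```text
t: 25.77
tcp_pos: [0.4646, 0.0956, 0.1153]
tool_rot: [0.715, 0.699, 0.004, 0.01]
force: [0.7, 0.2, -0.6]
finger_gap: 0.448
```

>>> drive_tool:
  linear:
    - [0,0,3]
    - [0,0,2]
  rot:
    - [0.4,0,0]
    - [0,0,0]
  hand: [30,30]

```text
t: 25.93
tcp_pos: [0.4647, 0.0955, 0.1097]
tool_rot: [0.715, 0.699, 0.001, 0.007]
force: [-0.2, -0.3, -1.0]
finger_gap: 0.449
```

>>> drive_tool:
  linear:
    - [0,0,2]
  rot:
    - [0,0,0]
  hand: [30]

```text
t: 26.02
tcp_pos: [0.4646, 0.0954, 0.1085]
tool_rot: [0.715, 0.699, 0.001, 0.007]
force: [-6.0, -1.6, 41.4]
finger_gap: 0.446
```

Contact; releasing, lifting clear and heading for green.

>>> drive_tool:
  linear:
    - [0,0,-0.5]
    - [0,0,0]
    - [0,0,0]
    - [0,0,0]
  rot:
    - [0,0,0]
    - [0,0,0]
    - [0,0,0]
    - [0,0,0]
  hand: [40,70,70,70]

```text
t: 26.35
tcp_pos: [0.4651, 0.0952, 0.1093]
tool_rot: [0.715, 0.699, 0.002, 0.007]
force: [0.0, 0.1, -1.0]
finger_gap: 0.817
```

>>> drive_tool:
  linear:
    - [0,0,-20]
    - [0,0,-35]
    - [0,0,-35]
    - [0,0,-35]
    - [-35,0,0]
    - [-35,0,0]
    - [-35,0,0]
    - [-35,0,0]
    - [-35,0,0]
    - [0,0,0]
  rot:
    - [0,0,0]
    - [0,0,0]
    - [0,0,0]
    - [0,0,-0.7]
    - [0,0,-0.7]
    - [0,0,0]
    - [0,0,0]
    - [0,0,0]
    - [0,0,0]
    - [0,0,0]
  hand: [70,70,85,85,85,85,85,85,85,85]

```text
t: 27.18
tcp_pos: [0.4664, -0.0838, 0.2408]
tool_rot: [0.702, 0.712, 0.001, 0.01]
force: [1.1, -0.8, 0.3]
finger_gap: 0.997
```

```bash
python3 b.py bottle_red; python3 rim.py green
```

```text
tcp [ 0.4664 -0.0838  0.2408] f [ 1.1087 -0.7548  0.3057] toolz [ 0.0153 -0.0121 -0.9998] y [0.9998 0.013  0.0152] gap 85.13351074744176 t 27.1833
bottle_red wrist [315.   0.] 0.84 [0.465  0.1029 0.    ]
bottle_red scene [265. 204.] 0.77 [0.4666 0.11   0.    ]
tcp [ 0.4642 -0.0775  0.2401] toolz [ 0.0102 -0.0076 -0.9999]
green [ 220   48  131   65 6935] x [0.3729 0.4923] y [-0.0021  0.0549]
  cup part x [0.4932] y [-0.0037  0.0558]
```

View pics/last_wrist.png

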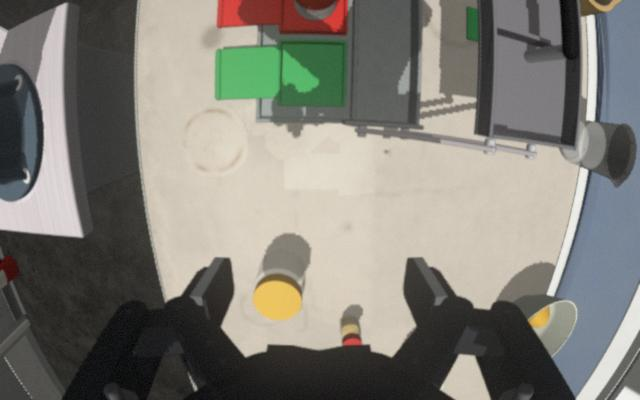

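The red bottle stands in the red cup at the top edge of the view. The vial and jar are untouched.

>>> drive_tool:
  linear:
    - [-30,18,0]
    - [-30,18,0]
    - [-30,18,0]
    - [-30,18,0]
    - [-30,18,0]
    - [-30,18,0]
    - [-30,18,0]
    - [-30,18,0]
    - [0,0,0]
    - [0,0,25]
    - [0,0,30]
    - [0,0,0]
    - [0,0,0]
  rot:
    - [0.5,0.4,0]
    - [0,0,0]
    - [0,0,0]
    - [0,0,0]
    - [0,0,0]
    - [0,0,0]
    - [0,0,0]
    - [0,0,0]
    - [0,0,0]
    - [0,0,0]
    - [0,0,0]
    - [0,0,0]
    - [0,0,0]
  hand: [85,85,85,85,85,85,85,85,85,85,85,85,85]

```text
t: 28.52
tcp_pos: [0.6225, -0.2955, 0.1766]
tool_rot: [0.687, 0.726, -0.001, -0.007]
force: [0.5, -0.7, 0.6]
finger_gap: 0.996
```

```bash
python3 b.py bottle_green
```

```text
tcp [ 0.6225 -0.2955  0.1766] f [ 0.4558 -0.6925  0.6256] toolz [-0.012   0.0077 -0.9999] y [ 0.9984  0.055  -0.0115] gap 85.03619192505076 t 28.5167
bottle_green wrist [305. 229.] 0.96 [ 0.6106 -0.3186  0.    ]
bottle_green scene [421. 305.] 0.72 [ 0.608  -0.3159  0.    ]
```

>>> drive_tool:
  linear:
    - [-12,-6,0]
    - [-11,-6,0]
    - [0,0,0]
    - [0,0,0]
  rot:
    - [-0.3,-0.3,1.5]
    - [-0.3,-0.2,1.5]
    - [0,0,0]
    - [0,0,0]
  hand: [85,85,85,85]

```text
t: 29.05
tcp_pos: [0.6121, -0.3236, 0.1839]
tool_rot: [0.708, 0.706, -0.0, 0.007]
force: [0.1, -0.6, -0.1]
finger_gap: 0.996
```

```bash
python3 b.py bottle_green
```

```text
tcp [ 0.6121 -0.3236  0.1839] f [ 0.0874 -0.6226 -0.1071] toolz [ 0.0092 -0.0094 -0.9999] y [ 1.     -0.003   0.0093] gap 85.093357639136 t 29.05
bottle_green wrist [314. 190.] 0.86 [ 0.6105 -0.3168  0.    ]
bottle_green scene [422. 308.] 0.97 [ 0.6039 -0.3228  0.    ]
bottle_green scene [257. 185.] 0.42 [0.4775 0.1859 0.    ]
```

>>> drive_tool:
  linear:
    - [5,-1,10]
    - [0,0,25]
    - [0,0,25]
    - [0,0,18]
    - [0,0,0]
  rot:
    - [0.5,0.5,0]
    - [0,0,0]
    - [0,0,0]
    - [0,0,0]
    - [0,0,0]
  hand: [85,85,85,85,85]

```text
t: 29.67
tcp_pos: [0.6127, -0.3153, 0.102]
tool_rot: [0.707, 0.707, 0.001, -0.0]
force: [-0.6, 0.2, -1.0]
finger_gap: 0.995
```

```bash
python3 b.py bottle_green
```

```text
tcp [ 0.6127 -0.3153  0.102 ] f [-0.6095  0.1534 -0.9991] toolz [ 0.0006  0.0009 -1.    ] y [1.     0.0001 0.0006] gap 84.97013701696135 t 29.6667
bottle_green wrist [312. 241.] 0.73 [ 0.6095 -0.3171  0.    ]
```

>>> drive_tool:
  linear:
    - [-2,-3,0]
    - [0,0,0]
    - [0,0,0]
    - [0,0,0]
    - [0,0,0]
    - [0,0,0]
  rot:
    - [0,0,0]
    - [0,0,0]
    - [0,0,0]
    - [0,0,0]
    - [0,0,0]
    - [0,0,0]
  hand: [33,33,33,33,33,33]
  force: 35

```text
t: 30.37
tcp_pos: [0.6144, -0.3215, 0.114]
tool_rot: [0.707, 0.707, 0.002, 0.01]
force: [-0.1, -0.6, -0.8]
finger_gap: 0.467
```

>>> drive_tool:
  linear:
    - [0,0,-20]
    - [0,0,-35]
    - [0,0,-35]
    - [0,0,-35]
    - [0,-35,0]
    - [0,-35,0]
    - [0,-35,0]
    - [0,-35,0]
    - [0,0,0]
    - [35,0,0]
    - [35,0,0]
    - [35,0,0]
    - [35,0,0]
    - [35,0,0]
    - [35,0,0]
    - [35,0,0]
    - [35,0,0]
    - [30,0,0]
    - [0,0,0]
    - [0,0,0]
  rot:
    - [0,0,0]
    - [0,0,0]
    - [0,0,0]
    - [0,0,0]
    - [0,0,0]
    - [0,0,0]
    - [0,0,0]
    - [0,0,0]
    - [0,0,0]
    - [0,0,0]
    - [0,0,0]
    - [0,0,0]
    - [0,0,0]
    - [0,0,0]
    - [0,0,0]
    - [0,0,0]
    - [0,0,0]
    - [0,0,0]
    - [0,0,0]
    - [0,0,0]
  hand: [33,33,33,33,33,33,33,33,33,33,33,33,33,33,33,33,33,33,33,33]

```text
t: 32.03
tcp_pos: [0.4715, -0.0006, 0.2376]
tool_rot: [0.709, 0.705, 0.003, 0.018]
force: [-0.5, -0.6, -0.2]
finger_gap: 0.476
```

```bash
python3 b.py bottle_green; python3 rim.py green
```

```text
tcp [ 0.4715 -0.0006  0.2376] f [-0.4617 -0.6338 -0.246 ] toolz [ 0.0301 -0.0205 -0.9993] y [ 0.9995 -0.0065  0.0302] gap 40.6715573592236 t 32.0333
bottle_green wrist [314. 225.] 0.55 [ 0.4741 -0.0497  0.    ]
bottle_green scene [283. 192.] 0.94 [0.5232 0.124  0.    ]
tcp [ 0.4717 -0.0029  0.2375] toolz [ 0.0299 -0.0207 -0.9993]
green [ 207  123  127   65 6748] x [0.373 0.492] y [-0.0049  0.054 ]
  cup part x [0.4929] y [-0.0057  0.0551]
```

>>> drive_tool:
  linear:
    - [13,-5,0]
    - [11,-4,0]
    - [0,0,25]
    - [0,0,25]
    - [0,0,25]
    - [0,0,18]
    - [0,0,0]
  rot:
    - [0.4,0.3,0]
    - [0.4,0.3,0]
    - [0,0,0]
    - [0,0,0]
    - [0,0,0]
    - [0,0,0]
    - [0,0,0]
  hand: [33,33,33,33,33,33,33]

```text
t: 32.87
tcp_pos: [0.4657, 0.0206, 0.1429]
tool_rot: [0.715, 0.699, 0.004, 0.011]
force: [0.1, -0.8, -0.1]
finger_gap: 0.473
```

```bash
python3 b.py bottle_green
```

```text
tcp [0.4657 0.0206 0.1429] f [ 0.0571 -0.81   -0.052 ] toolz [ 0.0213 -0.009  -0.9997] y [ 0.9995 -0.0218  0.0215] gap 40.38060457066872 t 32.8667
bottle_green wrist [313. 226.] 0.87 [0.4646 0.0118 0.    ]
bottle_green scene [280. 215.] 0.56 [0.4802 0.0552 0.    ]
```

View pics/last_wrist.png

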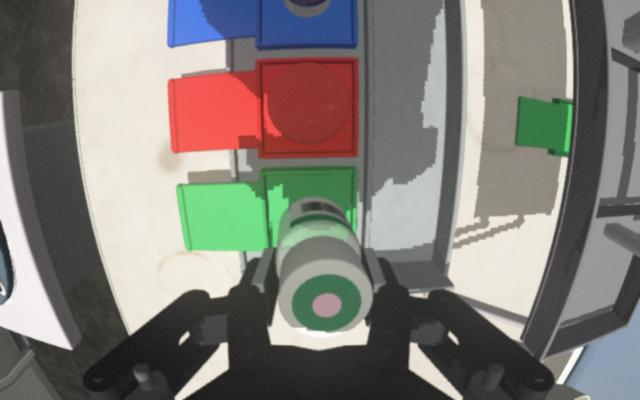

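The red cap is centred in the red cup at (308,102). The green bottle hangs above the green cup. Lowering it gently.

>>> drive_tool:
  linear:
    - [2,-5,3]
    - [0,0,8]
    - [0,0,5]
  rot:
    - [0.4,0,0]
    - [0,0,0]
    - [0,0,0]
  hand: [33,33,33]

```text
t: 33.32
tcp_pos: [0.465, 0.022, 0.1331]
tool_rot: [0.715, 0.699, 0.007, 0.015]
force: [-0.1, -0.0, -0.2]
finger_gap: 0.475
```

>>> drive_tool:
  linear:
    - [0,0,2.5]
  rot:
    - [0,0,0]
  hand: [33]

```text
t: 33.4
tcp_pos: [0.465, 0.0221, 0.1305]
tool_rot: [0.715, 0.699, 0.007, 0.015]
force: [0.2, 0.9, -0.3]
finger_gap: 0.479
```

>>> drive_tool:
  linear:
    - [0,-2,3]
    - [0,0,2.5]
  rot:
    - [0.8,0,0]
    - [0,0,0]
  hand: [33,33]

```text
t: 33.57
tcp_pos: [0.4631, 0.022, 0.1245]
tool_rot: [0.715, 0.699, 0.001, 0.01]
force: [-0.3, -0.6, -1.2]
finger_gap: 0.478
```

>>> drive_tool:
  linear:
    - [0,0,2]
  rot:
    - [0,0,0]
  hand: [33]

```text
t: 33.65
tcp_pos: [0.4632, 0.0219, 0.1222]
tool_rot: [0.715, 0.699, 0.001, 0.01]
force: [-0.5, 0.2, -1.3]
finger_gap: 0.473
```

>>> drive_tool:
  linear:
    - [0,0,1.5]
  rot:
    - [0,0,0]
  hand: [33]

```text
t: 33.73
tcp_pos: [0.4632, 0.0219, 0.1203]
tool_rot: [0.715, 0.699, 0.001, 0.01]
force: [-0.4, 0.3, -0.5]
finger_gap: 0.475
```

>>> drive_tool:
  linear:
    - [0,0,1]
  rot:
    - [0,0,0]
  hand: [33]

```text
t: 33.82
tcp_pos: [0.4632, 0.0218, 0.1192]
tool_rot: [0.715, 0.699, 0.001, 0.01]
force: [-2.1, 0.4, 14.8]
finger_gap: 0.474
```

>>> drive_tool:
  linear:
    - [0,0,0]
    - [0,0,0]
    - [0,0,0]
    - [0,0,0]
  rot:
    - [0,0,0]
    - [0,0,0]
    - [0,0,0]
    - [0,0,0]
  hand: [45,72,72,72]

```text
t: 34.15
tcp_pos: [0.4635, 0.0217, 0.1192]
tool_rot: [0.715, 0.699, 0.001, 0.01]
force: [-0.2, -0.4, 0.6]
finger_gap: 0.845
```

>>> drive_tool:
  linear:
    - [0,0,-20]
    - [0,0,-35]
    - [0,0,-35]
    - [0,0,-35]
    - [0,0,-30]
    - [0,30,0]
    - [0,33,0]
    - [0,33,0]
    - [0,33,0]
    - [0,20,0]
    - [0,0,0]
    - [0,0,0]
  rot:
    - [0,0,0]
    - [0,0,0]
    - [0,0,0]
    - [0,0,-0.6]
    - [0,0,-0.6]
    - [0,0,0]
    - [0,0,0]
    - [0,0,0]
    - [0,0,0]
    - [0,0,0]
    - [0,0,0]
    - [0,0,0]
  hand: [72,72,72,85,85,85,85,85,85,85,85,85]

```text
t: 35.15
tcp_pos: [0.6126, 0.0245, 0.285]
tool_rot: [0.707, 0.707, 0.001, 0.009]
force: [-1.3, 0.3, -0.4]
finger_gap: 0.992
```

```bash
python3 b.py tray_handle; python3 - <<'E'
from b import *
snap('top','t9');snap('wrist','w9')
for n in('wrist','top'):
  for d in cams.spot_point('tray_handle',n)[:1]:print(n,d['at'],d['score'],onz(n,d['at'],.153))
  for l in('bottle_red','bottle_blue','bottle_green'):
    for d in cams.spot_point(l,n)[:1]:print(l,n,d['score'],onz(n,d['at'],.007))
E
```

```text
tcp [0.6126 0.0245 0.285 ] f [-1.256   0.3471 -0.4374] toolz [ 0.015  -0.0113 -0.9998] y [ 0.9999 -0.0002  0.015 ] gap 84.75580476146942 t 35.15
tray_handle wrist [331. 117.] 0.79 [0.6311 0.0893 0.    ]
tray_handle scene [324. 136.] 0.66 [0.7518 0.2874 0.    ]
wrist [335.3, 118.4] 0.55 [0.6241 0.0932 0.153 ]
bottle_red wrist 0.6 [0.4659 0.0992 0.007 ]
bottle_blue wrist 0.61 [0.4642 0.1677 0.007 ]
bottle_green wrist 0.91 [0.4649 0.0263 0.007 ]
top [260.5, 176.1] 0.62 [0.6153 0.1037 0.153 ]
bottle_red top 0.51 [0.4652 0.0937 0.007 ]
bottle_green top 0.63 [0.4682 0.0327 0.007 ]
```

View pics/w9.png

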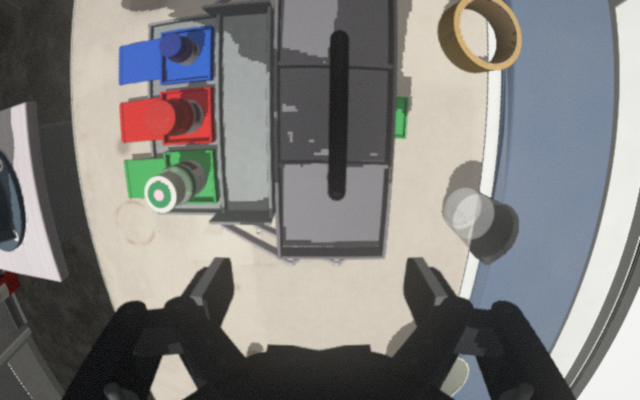

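All three bottles stand in their own cups. The handle bar runs from (340,35) to (337,195), near x = 0.624. Going to it.

>>> drive_tool:
  linear:
    - [24,4,0]
    - [24,4,0]
    - [24,4,0]
    - [0,0,20]
    - [0,0,25]
    - [0,0,15]
    - [0,0,0]
  rot:
    - [0.8,0.5,0]
    - [0,0,0]
    - [0,0,0]
    - [0,0,0]
    - [0,0,0]
    - [0,0,0]
    - [0,0,0]
  hand: [85,85,85,85,85,85,85]

```text
t: 36.43
tcp_pos: [0.6274, 0.0992, 0.2256]
tool_rot: [0.708, 0.706, 0.002, 0.004]
force: [0.6, 0.3, 0.3]
finger_gap: 0.994
```

```bash
python3 - <<'E'
from b import *
b('tray_handle',())
im=snap('wrist','w10')
for d in cams.spot_point('tray_handle','wrist')[:1]:print(d['at'],d['score'],onz('wrist',d['at'],.153))
g=im.max(2)
for r in (150,170,190,210,225):
  c=np.nonzero(g[r,230:420]<45)[0]+230
  if len(c): print(r,c.min(),c.max(),np.median(c),onz('wrist',(np.median(c),r),.153))
E
```

```text
tcp [0.6274 0.0992 0.2256] f [0.5561 0.3227 0.3334] toolz [ 0.0087 -0.0024 -1.    ] y [ 1.     -0.0018  0.0087] gap 84.86341381193226 t 36.4333
[311.7, 270.5] 0.93 [0.6248 0.0933 0.153 ]
170 303 324 313.5 [0.6261 0.1465 0.153 ]
190 302 324 313.5 [0.6261 0.1368 0.153 ]
210 303 324 312.5 [0.6255 0.1268 0.153 ]
225 303 323 317.0 [0.6277 0.119  0.153 ]
```

>>> drive_tool:
  linear:
    - [0,-2,11]
    - [0,0,11]
    - [0,0,0]
    - [0,0,0]
    - [0,0,0]
    - [0,0,0]
    - [0,0,0]
  rot:
    - [0.4,0,0]
    - [0,0,0]
    - [0,0,0]
    - [0,0,0]
    - [0,0,0]
    - [0,0,0]
    - [0,0,0]
  hand: [85,60,20,20,20,20,20]
  force: 20

```text
t: 37.12
tcp_pos: [0.6288, 0.0978, 0.2085]
tool_rot: [0.708, 0.706, 0.003, 0.005]
force: [-0.8, -0.5, -1.0]
finger_gap: 0.233
```

>>> drive_tool:
  linear:
    - [0,-5,0]
    - [0,-6.5,-6]
    - [0,-7,-5.6]
    - [0,-7.5,-5]
    - [0,-8,-4.4]
    - [0,-8.2,-3.8]
    - [0,-8.5,-3.1]
  rot:
    - [0.3,0,0]
    - [0,0,0]
    - [0,0,0]
    - [0,0,0]
    - [0,0,0]
    - [0,0,0]
    - [0,0,0]
  hand: [20,20,20,20,20,20,20]

```text
t: 37.7
tcp_pos: [0.5786, 0.0978, 0.2401]
tool_rot: [0.709, 0.705, 0.007, 0.009]
force: [1.9, 1.0, -1.7]
finger_gap: 0.232
```

>>> drive_tool:
  linear:
    - [0,-9,0]
    - [0,-9,0]
    - [0,-9,0]
    - [0,-9,0]
    - [0,-9,0.3]
    - [0,-9,0.7]
    - [0,-9,1.4]
    - [0,-9,2.1]
    - [0,-9,2.8]
  rot:
    - [0.3,0,0]
    - [0.3,0,0]
    - [0,0,0]
    - [0,0,0]
    - [0,0,0]
    - [0,0,0]
    - [0,0,0]
    - [0,0,0]
    - [0,0,0]
  hand: [20,20,20,20,20,20,20,20,20]

```text
t: 38.45
tcp_pos: [0.4877, 0.0984, 0.2336]
tool_rot: [0.709, 0.706, 0.003, 0.005]
force: [2.9, 0.0, -1.7]
finger_gap: 0.239
```

>>> drive_tool:
  linear:
    - [0,-7,5.5]
    - [0,-7,6.5]
    - [0,-6.5,6.5]
    - [0,-6,6]
    - [0,-5,4]
    - [0,-2,0]
    - [0,0,0]
  rot:
    - [0.2,0,0]
    - [0,0,0]
    - [0,0,0]
    - [0,0,0]
    - [0,0,0]
    - [0,0,0]
    - [0,0,0]
  hand: [20,20,20,20,20,20,20]

```text
t: 39.03
tcp_pos: [0.4571, 0.0983, 0.2046]
tool_rot: [0.709, 0.705, 0.01, 0.012]
force: [2.0, 0.2, 0.7]
finger_gap: 0.23
```

>>> drive_tool:
  linear:
    - [0,0,0]
    - [0,0,0]
    - [0,0,-5]
    - [0,0,-20]
    - [0,0,-30]
    - [0,0,-35]
    - [0,0,-30]
    - [0,0,0]
  rot:
    - [0.5,0,0]
    - [0,0,0]
    - [0,0,0]
    - [0,0,0]
    - [0,0,0]
    - [0,0,0]
    - [0,0,0]
    - [0,0,0]
  hand: [45,45,45,50,50,50,50,50]

```text
t: 39.7
tcp_pos: [0.4439, 0.0989, 0.3237]
tool_rot: [0.708, 0.706, -0.008, -0.006]
force: [0.3, 0.4, 0.1]
finger_gap: 0.582
```

>>> drive_tool:
  linear:
    - [-35,0,0]
    - [-35,0,0]
    - [-35,0,0]
    - [-35,0,0]
    - [-35,0,0]
    - [-35,0,0]
    - [0,0,0]
    - [0,0,0]
  rot:
    - [0,0,0]
    - [0,0,0]
    - [0,0,0]
    - [0,0,0]
    - [0,0,0]
    - [0,0,0]
    - [0,0,0]
    - [0,0,0]
  hand: [85,85,85,85,85,85,85,85]

```text
t: 40.37
tcp_pos: [0.4361, -0.1152, 0.3228]
tool_rot: [0.705, 0.709, -0.01, -0.012]
force: [-0.2, 0.2, -1.1]
finger_gap: 0.992
```

```bash
python3 - <<'E'
from b import *
b('tray_handle',())
T=snap('top');S=snap('scene');W=snap('wrist')
cv2.imwrite('pics/end.png',np.hstack([cv2.resize(S[110:390,190:470],(400,400)),cv2.resize(T[130:310,190:450],(400,277))[:,:,:] if 0 else cv2.copyMakeBorder(cv2.resize(T[130:310,190:450],(400,277)),0,123,0,0,cv2.BORDER_CONSTANT)])[:,:,::-1])
for n in('top','scene','wrist'):
  for d in cams.spot_point('tray_handle',n)[:1]:print(n,d['at'],d['score'],onz(n,d['at'],.153))
E
```

```text
tcp [ 0.4361 -0.1152  0.3228] f [-0.2447  0.2455 -1.1188] toolz [-0.0308  0.0034 -0.9995] y [ 0.9995  0.0044 -0.0307] gap 84.74395582909364 t 40.3667
top [260.9, 240.4] 0.71 [0.4475 0.0969 0.153 ]
scene [260.5, 155.3] 0.87 [0.4712 0.1095 0.153 ]
```

View pics/end.png

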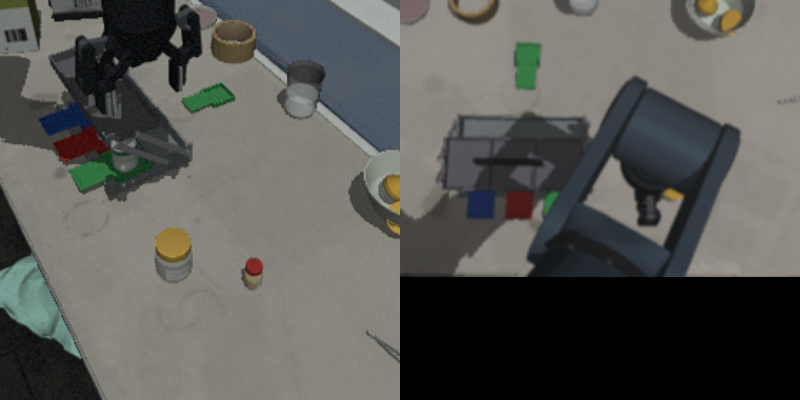

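The tray is down over the cups, the green bottle is visible under it, and the vial and jar stand in place. As a last check I'll register the tray against the first top picture, then hand in.

>>> drive_tool:
  linear:
    - [0,0,0]
    - [0,0,0]
    - [0,0,0]
    - [0,0,0]
    - [0,0,0]
    - [0,0,0]
  rot:
    - [0,0,0]
    - [0,0,0]
    - [0,0,0]
    - [0,0,0]
    - [0,0,0]
    - [0,0,0]
  hand: [85,85,85,85,85,85]

```text
t: 41.17
tcp_pos: [0.4372, -0.1095, 0.3237]
tool_rot: [0.701, 0.713, -0.009, -0.011]
force: [-0.2, 0.4, -0.1]
finger_gap: 0.997
```

```bash
python3 - <<'E'
from b import *
for n,f,(r0,r1,c0,c1) in(('top','t0',(228,246,234,268)),('scene','s0',(138,180,225,268))):
  a=cv2.imread(f'pics/{f}.png',0);b_=cv2.cvtColor(snap(n,'z_'+n),cv2.COLOR_RGB2GRAY)
  r=cv2.matchTemplate(b_[r0-12:r1+12,c0-12:c1+12],a[r0:r1,c0:c1],cv2.TM_CCOEFF_NORMED);_,v,_,l=cv2.minMaxLoc(r);print(n,v,l[0]-12,l[1]-12)
E
```

```text
top 0.7129834890365601 1 0
scene 0.6671860218048096 0 0
```

The tray is back where it started, to within 1 pixel in both cameras. Handing in.

```bash
python3 -c "
from station import order
print(order.sign_off())"
```

```text
the job is handed in; nothing more can be done
None
```

The three bottles are packed and the job is handed in at about 41 s of the 134 s allowed. I swung the tray to its rear stop, stood blue, red and green in their own cups, then swung the tray back down and moved the arm clear.

**Bottles:** the wrist view just before closing showed all three upright in the matching cups. Measured positions were within about 2–3 mm of the cup centres. The top camera agreed for red, put green about 9 mm off, and did not report blue.

**Tray:** after closing, it registers within 1 pixel of its starting place in both the top and scene pictures. The match scores were moderate (0.71 and 0.67) because of shadows. The handle position read from single views scattered by up to about 12 mm.

**Bystanders:** the vial and jar were standing where they began, judged by eye in the last picture.

**Problems along the way:**
- The first grasp on blue stopped about 20 mm high and caught the cap. I released it, realigned and gripped the body.
- Set-down contact briefly pushed the wrist force to about 58 N for blue and 41 N for red, transmitted through the held bottle. Green was about 15 N. All are under the 120 N wrist limit.

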